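# Load a sample rack into the free lane of the analyser's rack sampler

## Robot

A 6-joint arm with a two-finger parallel gripper is mounted at the origin on the work surface. World frame = base frame: x ahead of the robot, y to its left, z up, the work surface at z = 0. Lengths are in mm, angles in rad, forces in N, time in s.
With the tool pointing down it reaches from about 400 to 925 mm from the base axis. Payload 12.5 kg.
Tool frame: the origin (TCP) lies at the very end of the fingers, on their centre line; the grasp point (between the pads) lies 19 mm behind it; x points along the fingers, y is the direction in which the jaws open and shut, and the axes are right-handed (so a half turn about x gives the same grasp; the last joint's range is limited). The gripper opens to 95 mm and grips with 3 to 60 N. Pads are 20 mm wide; open, the fingers measure 119 mm over their backs; the gripper's body (75 mm by 180 mm) begins 59 mm behind the grasp point.
Start: joints at [1.108, 0.491, 1.559, -0, 1.092, -0.106], TCP at [218.283, 585.661, 214.661] pointing down, gripper open.
Joint ranges: [-3.1, 3.1], [-0.84, 2.19], [0.05, 2.79], [-1.13, 4.28], [0.06, 2.93], [-2.69, 2.69]. Speed limits (rad/s): [2.22, 2.22, 2.79, 3.14, 3.14, 3.14].

## Interface

Orientations are given as [roll, pitch, yaw] about the fixed x, y, z axes, in that order (R = Rz(yaw) Ry(pitch) Rx(roll)).
In Python, from cell import * gives the robot as it stands.
- The arm moves only by the tool step_arm, never from a script. Its argument "steps" is a list of rows, each a list of 4 numbers: the shift along the tool's x, y, z in units of 50 mm (1.0 is 50 mm), then the turn about the tool's x in units of 8 degrees (1.0 is 8 degrees). A call has 1 to 20 rows; each row shifts and turns the commanded pose from where the row before left it, along the tool's axes as they then stand; what a row does not reach is not made up. A row lasts 1/8 s, in which the tool goes at most 62.5 mm and 10.7 degrees, less where a joint would pass 70% of its speed; a pose out of reach is approached as far as the arm can. A call is refused whole if a number of a shift passes 1 or a number of a turn 1, either way. A call with a gripper value outside its range is refused whole. "jaw" is the closure, from 0 (fully open) to 1 (shut), set as the call begins (left out, the last holds). The fingers move at their own pace and stop on an object; the grip force is fixed at half the most. Time passes only in rows, so rows that do not move let the fingers close. It gives the time, the measured TCP pose, the force and the opening at its end, in the units of the state.
- state(): the state, without advancing time (a new reading comes with each control period).
- read_camera(name): name is "scene" or "top" or "wrist"; returns the picture (480x640x3 uint8, red, green, blue); there is no depth.
- camera_info(name): a dict with "mtx" (3x3 intrinsics, pixels), "eye" and "attitude" of the camera in the world; the wrist camera has in their place "hand_eye" (4x4, takes a point from camera to tool coordinates, whose origin is the TCP and whose axes are the tool frame's). Camera axes: x right, y down, z forward; pixel columns grow to the right and rows downward; lengths in mm; the calibration is good to about 2 mm. A picture is of the moment at which its call begins: read the wrist's pose just before it. camera_info takes no time and is no camera call.
- job_done(): hands the job in, once; it reports no verdict.
The state is a dict: "t": time; "joints": joint angles; "qvel": joint speeds; "tau": joint torques, N m; "eef_pos": TCP position; "tcp_rot": TCP orientation; "ft_force": force on the tool from outside, world axes, zero at the start; "moment": the same for the moment, N m; "opening": opening from 0.0 (shut) to 1.0 (fully open).
Only numpy, scipy, OpenCV 4.12 (cv2) and the standard library are available. Lean on these libraries where they do the work, as an engineer would, in place of code of your own. Each camera call takes 0.05 s, during which the arm holds its last target.

## Task

Load the sample rack that stands on the bench into the empty lane of the rack sampler: keeping it upright, set it down gently on the sampler's deck with its rounded nose just inside the lane's flared mouth and let go of it, then push it gently from behind, letting the guides centre it, until it is fully home against the lane's end stop. Feel for the stop rather than ramming it, and leave the other racks and everything else on the bench alone.

Things in the scene. Friction and masses are not known exactly. Their poses are not given: they have to be found in the camera images.
- rack: the sample rack to load, loose on the bench left of the sampler: grey plastic, 120 mm long (its x), 22 mm wide, 56 mm high, with five blue-capped tubes clipped in (cap tops at 76 mm), 0.18 to 0.33 kg. Origin: centre of its underside; +x towards its rounded nose. Grip it across the 22 mm at mid-length, 35 to 40 mm above its underside. Two more like it stand in the other lanes
- rack_nose (a point): tip of the rack's nose, at its underside, 60 mm ahead (+x) of rack; the nose is round in plan, 11 mm radius
- rack_tail (a point): middle of the rack's tail, at its underside, 60 mm behind (-x) rack; the tail is a flat upright face 22 mm wide and 56 mm high with a white label, good to push on
- lane: the empty one of the sampler's three lanes (62 mm apart). Origin: centre of its mouth on the deck's top, 12 mm above the bench; +x runs along the lane from the mouth to the end stop, y left, z up. Between two aluminium rails (22 mm high, 4 mm thick) the space narrows from 50 mm wide at the mouth to 25 mm at x = 50 mm, then stays 25 mm wide (a rack has 1.5 mm of play each side)
- lane_shoe (a point): tip of the sprung white shoe in the lane's left rail (x = 72 mm, 6 to 18 mm above the deck): it stands 4 mm out into the lane, yields as the rack's nose passes and then presses the rack to the other rail with about 1 N. The push rises by 2 to 5 N there for a moment and is 1 to 3 N afterwards, while the stop is not reached yet
- feeler (a joint): rack-present feeler, a 7 mm brass pin 20 mm above the deck that stands 6 mm out of the end stop's face: 0 = out, 0.006 m = pressed flush by the rack's nose; its spring (under 0.5 N) cannot push a rack back. The stop is a rigid black block, 6 to 52 mm above the deck, on a locked adjusting screw: its face is at x = 108 to 132 mm of the lane, set differently each time and not measured
- sampler: the rack sampler, fixed: steel deck 290 x 204 mm, 12 mm thick, flat for 120 mm in front of the lanes' mouths (room for a whole rack to stand), white housing 95 mm high behind the lanes. Origin: on the bench below the middle mouth; x parallel to the lanes. Its rails and stop are light: no more than 15 N belongs on them
- rack_b: a loaded rack, same shape as rack and with the same axes, home in one of the other lanes; leave it alone
- rack_c: the other loaded rack, the same; leave it alone
- reagent: white twin-neck reagent bottle on the bench, 72 x 34 mm, 84 mm high; origin under its centre; leave it alone
- tube_stand: white stand of ten places with tubes, 120 x 54 mm, 80 mm high; origin under its centre; leave it alone
- serum_a: small amber serum vial, 24 mm diameter, 42 mm high, on the bench left of the sampler; origin under its centre; leave it alone
- serum_b: the same kind of vial, on the bench right of the sampler; leave it alone
- marker: marker pen, 110 mm long, lying on the bench on the right; leave it alone

How it is judged (in metres and radians):
On the way, in this order (a step that is already met when the one before it is completed fails the run):
1. the rack stands upright on the deck, nose first, with its nose inside the flared mouth of the empty lane (0 to 60 mm deep), let go (x of rack_nose in the frame of lane between 0 and 0.06 m and y of rack_nose in the frame of lane between -0.025 and 0.025 m and z of rack in the frame of lane below 0.004 m and x of rack in the frame of lane below 0.01 m and angle between rack's own z axis and vertical below 0.05 rad and contact force between the fingers and rack below 0.1 N), for 0.2 s.
2. the rack has been pushed home: it presses the feeler in to within 1.5 mm of flush with the stop (value of joint feeler above 0.0045 m and x of rack_nose in the frame of lane above 0.102 m), for 0.2 s.
At the end, for the whole second after the job is handed in: the rack stands on the deck in the empty lane, nose first, upright and in line with the lane (within 0.05 rad, 4 mm), home against the end stop (feeler pressed to within 1.5 mm of flush), at rest and released (all of step 2 and y of rack in the frame of lane between -0.004 and 0.004 m and z of rack in the frame of lane below 0.003 m and angle between the x axis of rack and the x axis of lane, either way round below 0.05 rad and angle between rack's own z axis and vertical below 0.05 rad and linear speed of rack below 0.01 m/s); the robot touches nothing.
It fails at once if the rack is rammed against the guides or the stop (over 20 N) (contact force between rack and lane above 20 N).
It fails at once if the rack is slammed or dropped on the deck (over 80 N) (contact force between rack and sampler above 80 N).
It fails at once if the rack is tipped by more than 0.5 rad (angle between rack's own z axis and vertical above 0.5 rad).
It fails at once if another rack is moved by more than 6 mm (distance of any of rack_b, rack_c from where it was at the start of the episode above 0.006 m).
It fails at once if a bottle, vial, stand or pen on the bench is moved by more than 20 mm (distance of any of reagent, tube_stand, serum_a, serum_b, marker from where it was at the start of the episode above 0.02 m).
It also fails if it takes over 56 s, if anything falls off the work surface, if the arm or the gripper's body presses on something with over 40 N, if the wrist force passes 120 N, or if a joint passes its speed limit or range.

## Working session

There is one attempt and no reset: what is moved stays moved. The work goes in short steps, Python scripts to look and compute and a tool call to move; the robot and the scene stay as the last step left them, time stands still between calls to the robot, and variables do not carry over. Pictures are saved under pics/ and viewed, and the job is handed in when it is done.

Besides the shell and the picture viewer there is one more tool, called after ">>>" by a JSON object that holds its "api" and its "payload". step_arm: Moves the arm, as the interface text tells. Its arguments: {"type":"object","properties":{"steps":{"type":"array","items":{"type":"array","items":{"type":"number"}}},"jaw":{"type":"number"}},"required":["steps"]}

```bash
mkdir -p pics; ls
python3 - <<'E'
from cell import *
import cv2, numpy as np
s=state();print({k:np.round(v,3).tolist() for k,v in s.items()})
for n in("scene","top","wrist"):
    im=read_camera(n);cv2.imwrite(f"pics/{n}0.png",im[:,:,::-1]);print(n,camera_info(n))
E
```

```text
pics
{'t': 0.0, 'joints': [1.108, 0.492, 1.559, -0.0, 1.092, -0.106], 'qvel': [-0.002, -0.001, 0.0, -0.001, 0.001, 0.001], 'tau': [-0.001, -61.265, -25.82, 0.069, 0.048, -0.0], 'eef_pos': [218.17, 585.418, 214.072], 'tcp_rot': [-1.666, 1.57, -2.023], 'ft_force': [0.255, 0.485, -0.492], 'moment': [-0.028, 0.006, -0.03], 'opening': 1.0}
scene {'mtx': array([[435.3903311 ,   0.        , 325.08696167],
       [  0.        , 435.3903311 , 242.98328103],
       [  0.        ,   0.        ,   1.        ]]), 'eye': array([ 991.44239376, -385.88926842,  777.9301116 ]), 'attitude': array([-2.44033976, -0.00823125,  0.81625064])}
top {'mtx': array([[500.94982361,   0.        , 313.51245182],
       [  0.        , 500.94982361, 236.4700941 ],
       [  0.        ,   0.        ,   1.        ]]), 'eye': array([ 357.72664763,   34.13150141, 1292.90823786]), 'attitude': array([-3.01085647, -0.02752105, -1.54177324])}
wrist {'mtx': array([[388.53593947,   0.        , 317.36254069],
       [  0.        , 388.53593947, 230.49146036],
       [  0.        ,   0.        ,   1.        ]]), 'hand_eye': array([[-8.17616506e-04, -2.58921404e-01,  9.65898047e-01,
        -1.70257104e+02],
       [ 9.99999607e-01, -5.43683111e-04,  7.00741649e-04,
         7.06418333e-01],
       [ 3.43705444e-04,  9.65898240e-01,  2.58921747e-01,
        -7.35167399e+01],
       [ 0.00000000e+00,  0.00000000e+00,  0.00000000e+00,
         1.00000000e+00]])}
```

View pics/top0.png

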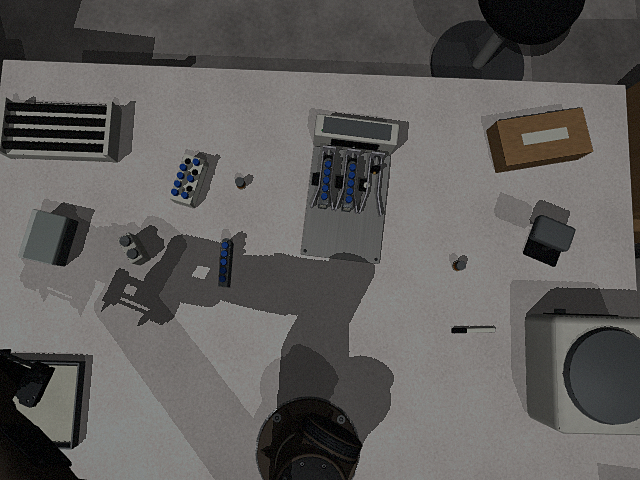

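View pics/scene0.png

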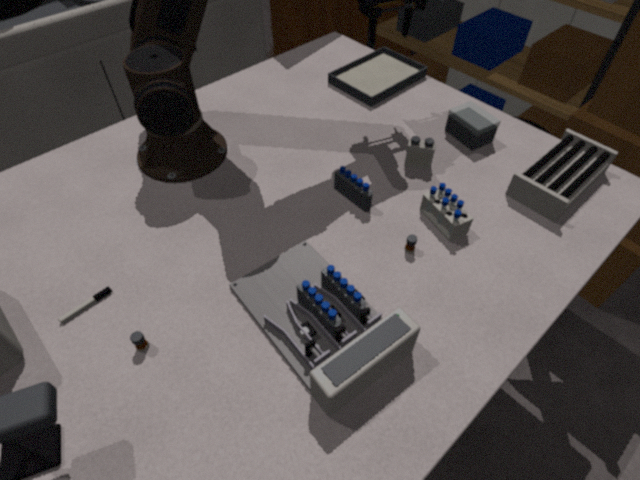

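View pics/wrist0.png

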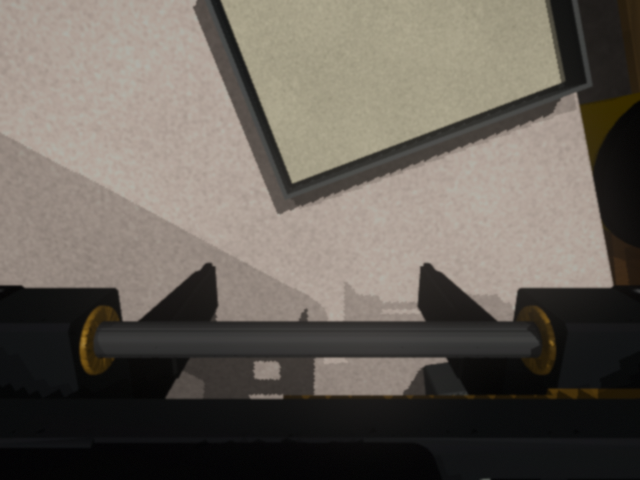

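The top view shows the rack at about (226,263), racks in the left and middle lanes, and the empty lane on the right at about (378,170). I'll zoom in and measure.

```bash
cat > h.py <<'E'
import cv2, numpy as np
from scipy.spatial.transform import Rotation as R
from cell import *
def Rm(rpy): return R.from_euler('xyz',rpy).as_matrix()
def cam(n, s=None):
    c=camera_info(n)
    if n=='wrist':
        T=c['hand_eye']; A=Rm(s['tcp_rot']); return c['mtx'],A@T[:3,:3],A@T[:3,3]+np.array(s['eef_pos'])
    return c['mtx'],Rm(c['attitude']),np.array(c['eye'])
def onplane(C,uv,z):
    K,Rc,e=C; uv=np.atleast_2d(uv)
    d=np.c_[uv,np.ones(len(uv))]@np.linalg.inv(K).T@Rc.T
    return e+d*((z-e[2])/d[:,2])[:,None]
def proj(C,P):
    K,Rc,e=C; p=(np.atleast_2d(P)-e)@Rc@K.T; return p[:,:2]/p[:,2:]
def blue(im,amin=8):
    hsv=cv2.cvtColor(im,cv2.COLOR_RGB2HSV)
    m=cv2.inRange(hsv,(100,130,40),(130,255,255))
    n,l,st,c=cv2.connectedComponentsWithStats(m)
    return m,[(c[i],st[i,4]) for i in range(1,n) if st[i,4]>=amin]
E
python3 - <<'E'
from h import *
im=cv2.imread('pics/top0.png')[:,:,::-1].copy()
C=cam('top')
m,b=blue(im)
for c,a in b: print(np.round(c,1),a,np.round(onplane(C,c,76)[0],1))
cv2.imwrite('pics/z1.png',cv2.resize(im[90:290,200:420],(792,720)[:2],interpolation=cv2.INTER_CUBIC)[:600,:,::-1])
cv2.imwrite('pics/z2.png',cv2.resize(im[225:300,180:280],(800,600),interpolation=cv2.INTER_CUBIC)[:,:,::-1])
s=cv2.imread('pics/scene0.png')
cv2.imwrite('pics/z3.png',cv2.resize(s[150:250,310:430],(720,600),interpolation=cv2.INTER_CUBIC))
print(proj(C,[[655,-80,0]]))
E
```

```text
[195.3 161.5] 33 [696.8 304.3  76. ]
[327.5 163.8] 35 [703.  -24.3  76. ]
[182.5 166.7] 34 [682.4 335.   76. ]
[352.2 166.9] 37 [697.2 -86.3  76. ]
[326.4 171.9] 36 [682.3 -22.1  76. ]
[179.5 174.8] 33 [661.7 341.   76. ]
[351.1 174.9] 38 [676.6 -84.   76. ]
[189.5 177.6] 33 [655.4 316.1  76. ]
[325.5 179.8] 36 [662.1 -20.5  76. ]
[176.7 183.4] 32 [639.6 346.7  76. ]
[350.2 182.9] 38 [656.2 -82.2  76. ]
[324.6 187.8] 33 [641.5 -18.7  76. ]
[173.6 191.4] 30 [619.4 352.7  76. ]
[349.4 190.9] 36 [635.9 -80.6  76. ]
[183.8 194.5] 33 [612.4 327.3  76. ]
[323.5 195.9] 34 [621.  -16.6  76. ]
[348.4 198.9] 36 [615.6 -78.5  76. ]
[224.5 244.8] 35 [491.2 221.2  76. ]
[223.7 253. ] 32 [471.1 222.3  76. ]
[223.1 261.3] 31 [450.8 222.6  76. ]
[222.5 270. ] 30 [429.8 222.9  76. ]
[221.5 278.5] 32 [409.2 224.2  76. ]
[[346.48616778 190.12390545]]
```

View pics/z1.png

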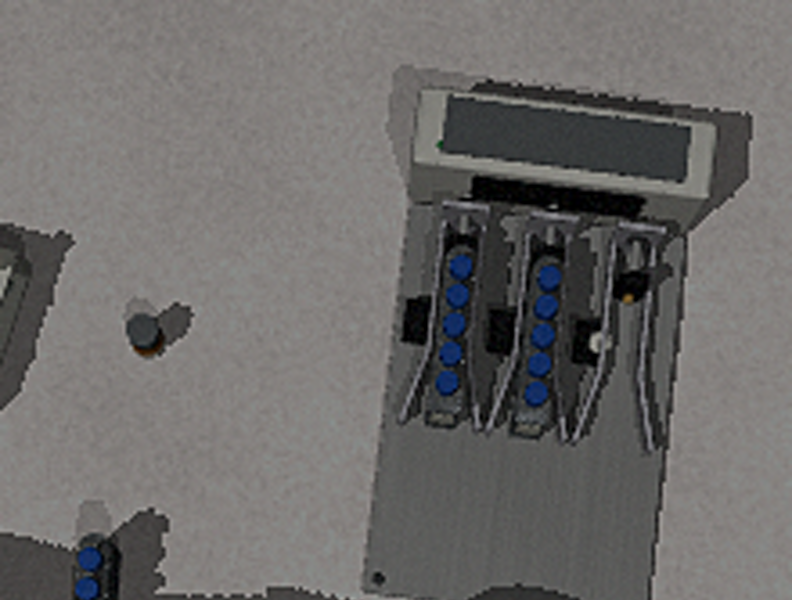

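View pics/z2.png

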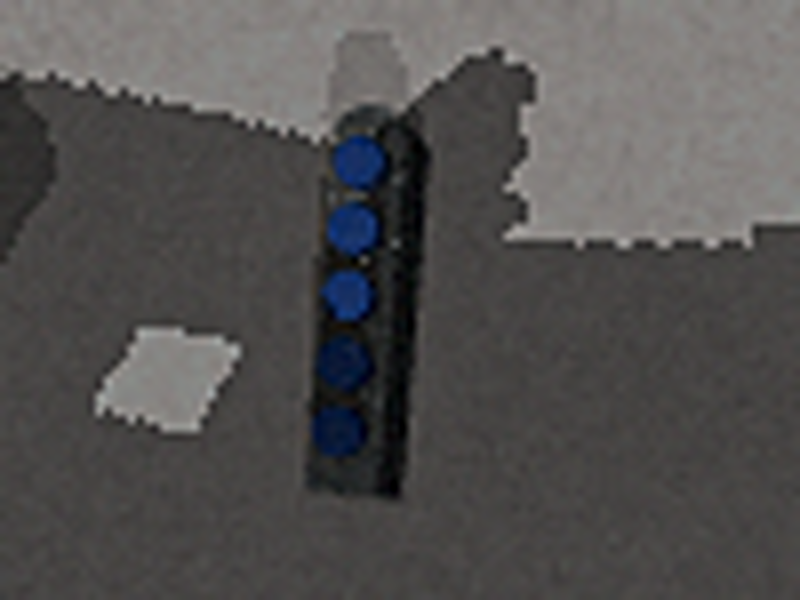

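View pics/z3.png

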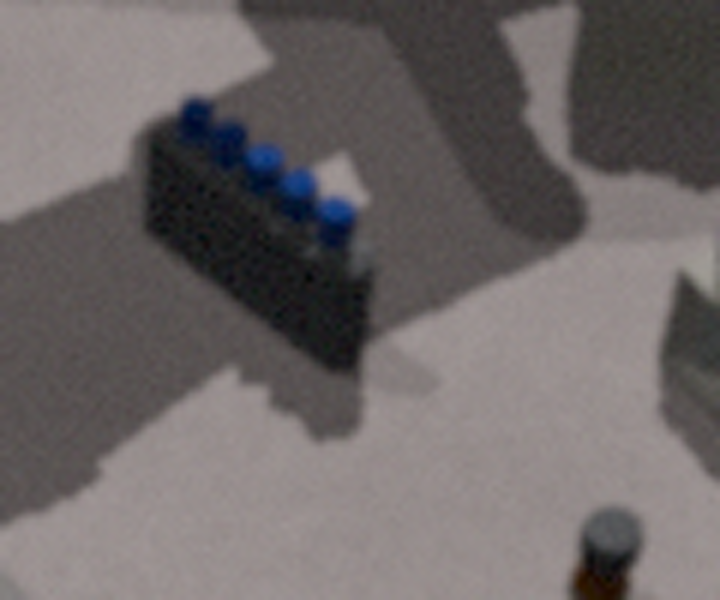

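```bash
cat >> h.py <<'E'
def plan(tgt, yaw_y, s=None):
    """tgt TCP world; yaw_y desired world heading of tool y (rad). prints shift in tool axes (units) and turn"""
    s=s or state(); A=Rm(s['tcp_rot']); d=np.array(tgt)-np.array(s['eef_pos'])
    h=np.arctan2(A[1,1],A[0,1]); dh=(yaw_y-h+np.pi/2)%np.pi-np.pi/2  # half-turn equiv
    # turn about tool x (down): heading change = -turn
    print('tool axes (cols)',np.round(A,3).tolist()); print('pos',np.round(s['eef_pos'],1),'F',np.round(s['ft_force'],1),'t',s['t'])
    print('head y',np.round(np.degrees(h),2),'turn deg',np.round(-np.degrees(dh),2),'units',np.round(-np.degrees(dh)/8,3))
    print('shift tool units (before turn)',np.round(A.T@d/50,3),'mm',np.round(A.T@d,1))
E
python3 - <<'E'
from h import *
plan([451,222,214],np.radians(87.9))
print(state()['joints'])
E
```

```text
tool axes (cols) [[-0.0, 0.349, 0.937], [-0.001, 0.937, -0.349], [-1.0, -0.001, -0.0]]
pos [218.2 585.5 214.2] F [ 0.6 -0.2  0.6] t 0.15
head y 69.56 turn deg -18.34 units -2.292
shift tool units (before turn) [ 0.008 -5.186  6.902] mm [   0.4 -259.3  345.1]
[ 1.10844926e+00  4.91394642e-01  1.55932618e+00  7.71558008e-06
  1.09167038e+00 -1.05626566e-01]
```

>>> {"api": "step_arm", "payload": {"steps": [[0,-0.37,0.493,0],[0,-0.37,0.493,0],[0,-0.37,0.493,0],[0,-0.37,0.493,0],[0,-0.37,0.493,0],[0,-0.37,0.493,0],[0,-0.37,0.493,0],[0,-0.37,0.493,0],[0,-0.37,0.493,0],[0,-0.37,0.493,0],[0,-0.37,0.493,0],[0,-0.37,0.493,0],[0,-0.37,0.493,0],[0,-0.37,0.493,0],[0,0,0,-0.764],[0,0,0,-0.764],[0,0,0,-0.764],[0,0,0,0],[0,0,0,0]]}}

```text
t: 2.52
eef_pos: [451.1, 222.5, 214.6]
tcp_rot: [2.469, 1.571, 2.43]
ft_force: [-0.0, -0.5, -1.0]
opening: 0.996
```

Run:
```python
from h import *
s=state(); im=read_camera('wrist'); cv2.imwrite('pics/w1.png',im[:,:,::-1]); C=cam('wrist',s)
import json; json.dump({k:np.array(v).tolist() for k,v in s.items()},open('s1.json','w'))
m,b=blue(im,60)
for c,a in b: print(np.round(c,1),a,np.round(onplane(C,c,76)[0],1))
plan([451,222,214],np.radians(87.9),s)
```

```text
[314.3 169.5] 291 [410.9 222.8  76. ]
[314.6 194.8] 287 [431.  222.2  76. ]
[314.9 219.4] 287 [451.3 221.6  76. ]
[315.3 242.8] 277 [471.3 221.1  76. ]
[315.7 266.3] 252 [492.  220.6  76. ]
[434.7 385.4] 280 [612.8 325.4  76. ]
[460.  388.4] 130 [616.9 348.9  76. ]
tool axes (cols) [[-0.0, 0.039, 0.999], [0.0, 0.999, -0.039], [-1.0, 0.0, -0.0]]
pos [451.1 222.5 214.6] F [-0.  -0.5 -1. ] t 2.525
head y 87.76 turn deg -0.14 units -0.017
shift tool units (before turn) [ 0.012 -0.009 -0.002] mm [ 0.6 -0.5 -0.1]
```

View pics/w1.png

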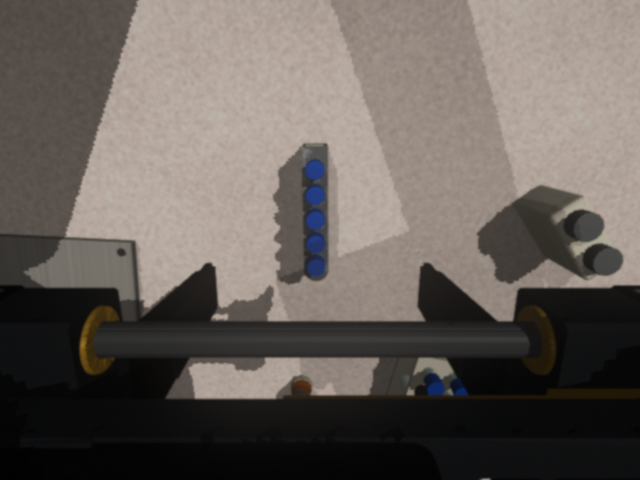

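Run:
```python
from h import *
import json
im=cv2.imread('pics/w1.png'); s=json.load(open('s1.json')); C=cam('wrist',s)
cv2.imwrite('pics/z4.png',cv2.resize(im[130:290,260:370],(413*1,600),interpolation=cv2.INTER_CUBIC))
print(np.round(im[130:165,314].mean(1))); print(np.round(im[262:290,315].mean(1)))
for r in (143,146,153,278,280): print(r,np.round(onplane(C,[315,r],56)[0],1),np.round(onplane(C,[315,r],0)[0],1))
# deck corner / screw
print(onplane(C,[[134,241],[122,252]],12))
```

```text
[163. 165. 166. 167. 167. 169. 169. 169. 169. 170. 169. 166. 152. 123.
 110. 112.  98.  84.  81.  81.  82.  83.  81.  81.  80.  80.  80.  79.
  74.  64.  64.  73.  78.  77.  77.]
[ 64.  64.  64.  64.  64.  64.  64.  64.  63.  63.  63.  63.  63.  64.
  63.  64.  65.  68.  85. 114. 134. 139. 138. 136. 135. 134. 132. 131.]
143 [391.3 224.   56. ] [393.5 223.6   0. ]
146 [393.7 223.9  56. ] [396.4 223.5   0. ]
153 [399.4 223.7  56. ] [403.  223.2   0. ]
278 [510.6 219.1  56. ] [533.2 217.9   0. ]
280 [512.5 219.   56. ] [535.4 217.8   0. ]
[[481.55730734  38.84748337  12.        ]
 [492.57915077  24.8951816   12.        ]]
```

View pics/z4.png

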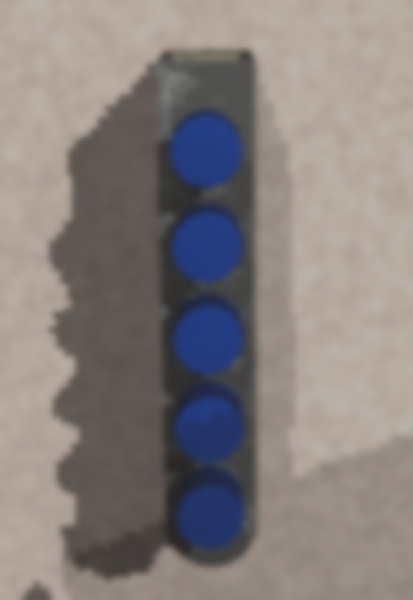

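>>> {"api": "step_arm", "payload": {"steps": [[0,-0.02,0.014,-0.067],[0.37,0,0,0],[0.37,0,0,0],[0.37,0,0,0],[0.37,0,0,0],[0.37,0,0,0],[0.37,0,0,0],[0.37,0,0,0],[0.37,0,0,0],[0.37,0,0,0],[0.37,0,0,0],[0.077,0,0,0],[0.077,0,0,0],[0.077,0,0,0],[0,0,0,0],[0,0,0,0]]}}

```text
t: 4.58
eef_pos: [452.0, 221.5, 18.3]
tcp_rot: [0.478, 1.57, 0.451]
ft_force: [0.2, -0.2, 1.2]
opening: 0.999
```

>>> {"api": "step_arm", "payload": {"steps": [[0,0,0,0],[0,0,0,0],[0,0,0,0],[0,0,0,0],[0,0,0,0],[0,0,0,0],[0,0,0,0],[0,0,0,0]], "jaw": 1}}

```text
t: 5.58
eef_pos: [451.8, 221.4, 18.1]
tcp_rot: [2.941, 1.571, 2.914]
ft_force: [-1.0, 0.3, -0.1]
opening: 0.227
```

>>> {"api": "step_arm", "payload": {"steps": [[-0.1,0,0,0],[-0.3,0,0,0],[-0.4,0,0,0],[-0.4,0,0,0],[-0.4,0,0,0],[-0.4,0,0,0],[-0.4,0,0,0],[-0.4,0,0,0],[-0.4,0,0,0],[-0.4,0,0,0],[0,0,0,0],[0,0,0,0]]}}

```text
t: 7.08
eef_pos: [451.4, 221.3, 197.8]
tcp_rot: [-2.958, 1.57, -2.985]
ft_force: [0.6, 0.0, -3.3]
opening: 0.229
```

Run:
```python
from h import *
plan([597,-229,198],np.radians(84.6))
print(state()['opening'])
```

```text
tool axes (cols) [[-0.0, 0.027, 1.0], [-0.0, 1.0, -0.027], [-1.0, -0.0, -0.0]]
pos [451.4 221.3 197.8] F [ 0.6  0.  -3.3] t 7.075
head y 88.43 turn deg 3.83 units 0.478
shift tool units (before turn) [-4.000e-03 -8.922e+00  3.158e+00] mm [-2.000e-01 -4.461e+02  1.579e+02]
0.2291715015690566
```

>>> {"api": "step_arm", "payload": {"steps": [[0,-0.2,0.07,0],[0,-0.4,0.14,0],[0,-0.5,0.178,0],[0,-0.5,0.178,0],[0,-0.5,0.178,0],[0,-0.5,0.178,0],[0,-0.5,0.178,0],[0,-0.5,0.178,0],[0,-0.5,0.178,0],[0,-0.5,0.178,0],[0,-0.5,0.178,0],[0,-0.5,0.178,0],[0,-0.5,0.178,0],[0,-0.5,0.178,0],[0,-0.5,0.178,0],[0,-0.5,0.178,0],[0,-0.5,0.178,0],[0,-0.4,0.14,0],[0,-0.2,0.07,0],[0,-0.2,0.07,0]]}}

```text
t: 9.57
eef_pos: [597.7, -228.0, 197.9]
tcp_rot: [2.239, 1.57, 2.212]
ft_force: [-0.2, -0.2, -2.2]
opening: 0.225
```

>>> {"api": "step_arm", "payload": {"steps": [[0,0,0,0.16],[0,0,0,0.16],[0,0,0,0.16],[0,0,0,0],[0,0,0,0],[0,0,0,0]]}}

```text
t: 10.32
eef_pos: [597.6, -227.7, 198.1]
tcp_rot: [1.667, 1.571, 1.573]
ft_force: [0.1, 0.0, -2.1]
opening: 0.231
```

Run:
```python
from h import *
import json
s=state(); im=read_camera('wrist'); cv2.imwrite('pics/w2.png',im[:,:,::-1]); C=cam('wrist',s)
json.dump({k:np.array(v).tolist() for k,v in s.items()},open('s2.json','w'))
m,b=blue(im,60)
for c,a in b: print(np.round(c,1),a,np.round(onplane(C,c,88)[0],1))
plan([597,-229,198],np.radians(84.6),s)
```

```text
[317.4 263.6] 4485 [ 625.6 -229.2   88. ]
[511.7 231.1] 486 [613.8 -82.2  88. ]
[595.6 231.5] 321 [620.  -19.7  88. ]
[508.1 256.6] 499 [633.8 -84.2  88. ]
[586.5 255.9] 470 [638.9 -24.8  88. ]
[581.7 280.4] 469 [658.7 -26.9  88. ]
[502.8 294.7] 1039 [665.  -87.4  88. ]
[577.2 304. ] 466 [678.6 -28.8  88. ]
[569.  318.2] 76 [690.4 -34.3  88. ]
[317.5 375.3] 1463 [ 723.4 -238.4   88. ]
tool axes (cols) [[-0.0, 0.094, 0.996], [0.0, 0.996, -0.094], [-1.0, 0.0, -0.0]]
pos [ 597.6 -227.7  198.1] F [ 0.1  0.  -2.1] t 10.325
head y 84.6 turn deg 0.0 units 0.0
shift tool units (before turn) [ 0.001 -0.027 -0.009] mm [ 0.1 -1.4 -0.4]
```

View pics/w2.png

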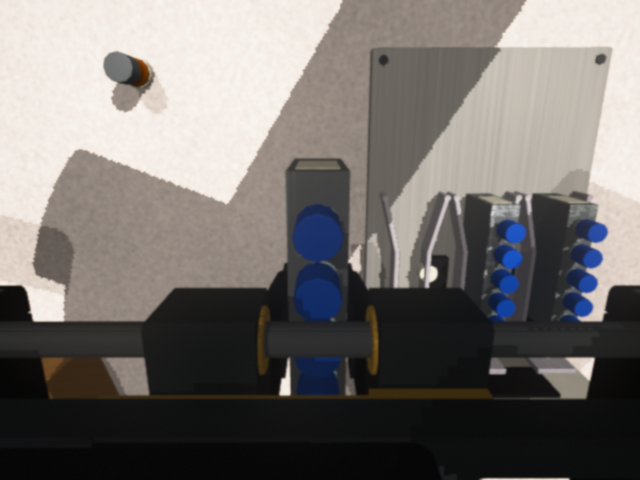

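Run:
```python
from h import *
im=cv2.imread('pics/w2.png')
cv2.imwrite('pics/z5.png',cv2.resize(im[180:290,365:475],(600,600),interpolation=cv2.INTER_CUBIC))
cv2.imwrite('pics/z6.png',cv2.resize(im[35:75,360:620],(780,120),interpolation=cv2.INTER_CUBIC))
```

```text
(no output)
```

View pics/z5.png

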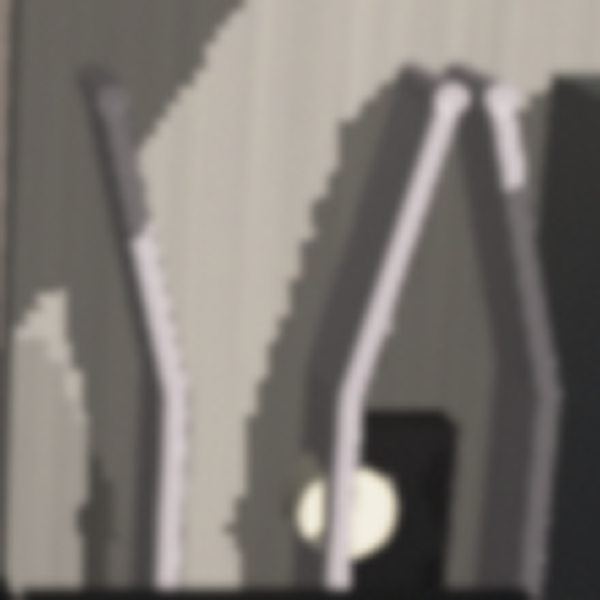

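View pics/z6.png

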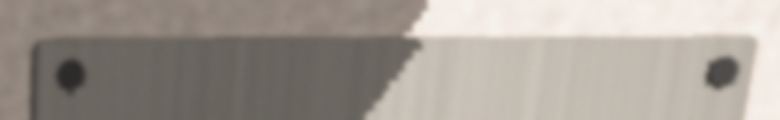

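Run:
```python
from h import *
import json
s=json.load(open('s2.json')); C=cam('wrist',s)
n=['Rtip','Ltip','Rbend','Lbend','Rs','Ls']
uv=[[385.2,197.8],[447.9,197.4],[396.5,250.6],[429.2,251.1],[395.8,287.2],[427.3,287.2]]
P=onplane(C,uv,34)
for a,p in zip(n,P): print(a,np.round(p,1))
M=[(P[i]+P[i+1])/2 for i in(0,2,4)]; print('mid',np.round(M,1)); print('gaps',[np.linalg.norm(P[i]-P[i+1]) for i in(0,2,4)])
for a,b in((0,1),(0,2),(1,2)): v=M[b]-M[a];print('yaw',np.degrees(np.arctan2(v[1],v[0])),np.linalg.norm(v))
k=onplane(C,[[371,48],[611.5,48]],12);print('deck corners',k,np.linalg.norm(k[1]-k[0]),np.degrees(np.arctan2(-(k[1]-k[0])[0],(k[1]-k[0])[1])))
# top camera lane tips
T=cam('top');kt=onplane(T,[[358.9,212.2],[381.1,215]],34);print('top tips',np.round(kt,1))
# held rack: tail top edge at row ~160..; grasp height 37 => underside tcp z-18
u=198.1-18
print('tail',onplane(C,[[289,160],[347,160]],u+56), 'cap',onplane(C,[[318,234]],u+76))
```

```text
Rtip [ 590.2 -166.5   34. ]
Ltip [ 595.  -112.1   34. ]
Rbend [ 639.5 -158.7   34. ]
Lbend [ 642.8 -129.3   34. ]
Rs [ 675.1 -160.8   34. ]
Ls [ 677.8 -131.7   34. ]
mid [[ 592.6 -139.3   34. ]
 [ 641.1 -144.    34. ]
 [ 676.5 -146.3   34. ]]
gaps [np.float64(54.61727985254661), np.float64(29.592988448497998), np.float64(29.21801326188723)]
yaw -5.5557012454746655 48.720260962365145
yaw -4.785599899492102 84.12463092563247
yaw -3.7261411278637295 35.414825004599194
deck corners [[ 465.51099767 -168.55697733   12.        ]
 [ 484.64677118   33.47147442   12.        ]] 202.93268131114746 -5.410811159313013
top tips [[ 590.6 -110.    34. ]
 [ 585.3 -167.1   34. ]]
tail [[ 534.68234481 -230.30529658  236.1       ]
 [ 536.52383987 -210.90632593  236.1       ]] cap [[ 555.75272903 -222.55691421  256.1       ]]
```

Run:
```python
from h import *
plan([556.2,-136,198],np.radians(84.6))
```

```text
tool axes (cols) [[0.0, 0.094, 0.996], [0.0, 0.996, -0.094], [-1.0, 0.0, -0.0]]
pos [ 597.6 -227.7  198. ] F [ 1.7  0.5 -1.9] t 10.375
head y 84.59 turn deg -0.01 units -0.001
shift tool units (before turn) [ 1.000e-03  1.748e+00 -9.960e-01] mm [  0.1  87.4 -49.8]
```

>>> {"api": "step_arm", "payload": {"steps": [[0,0.15,-0.086,0],[0,0.3,-0.17,0],[0,0.4,-0.23,0],[0,0.4,-0.23,0],[0,0.3,-0.17,0],[0,0.198,-0.11,0],[0,0,0,0],[0.2,0,0,0],[0.4,0,0,0],[0.4,0,0,0],[0.4,0,0,0],[0.4,0,0,0],[0.4,0,0,0],[0.4,0,0,0],[0.2,0,0,0],[0.1,0,0,0],[0,0,0,0],[0,0,0,0]]}}

```text
t: 12.62
eef_pos: [556.5, -136.1, 53.6]
tcp_rot: [-0.178, 1.57, -0.272]
ft_force: [-1.1, 0.4, -1.5]
opening: 0.226
```

Run:
```python
from h import *
s=state(); im=read_camera('wrist'); cv2.imwrite('pics/w3.png',im[:,:,::-1])
im=read_camera('scene'); cv2.imwrite('pics/sc3.png',cv2.resize(im[230:400,220:430],(741,600),interpolation=cv2.INTER_CUBIC)[:,:,::-1])
plan([556.2,-136,30],np.radians(84.6),s)
```

```text
tool axes (cols) [[0.001, 0.094, 0.996], [-0.0, 0.996, -0.094], [-1.0, -0.0, 0.001]]
pos [ 556.5 -136.1   53.6] F [-1.1  0.4 -1.5] t 12.625
head y 84.59 turn deg -0.01 units -0.001
shift tool units (before turn) [ 0.472  0.002 -0.008] mm [23.6  0.1 -0.4]
```

View pics/w3.png

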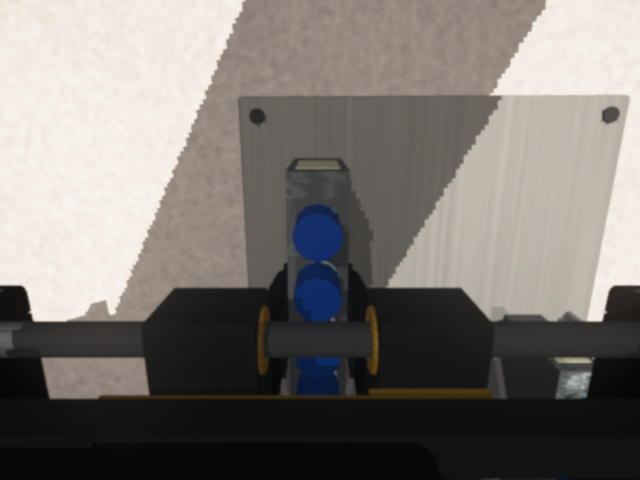

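View pics/sc3.png

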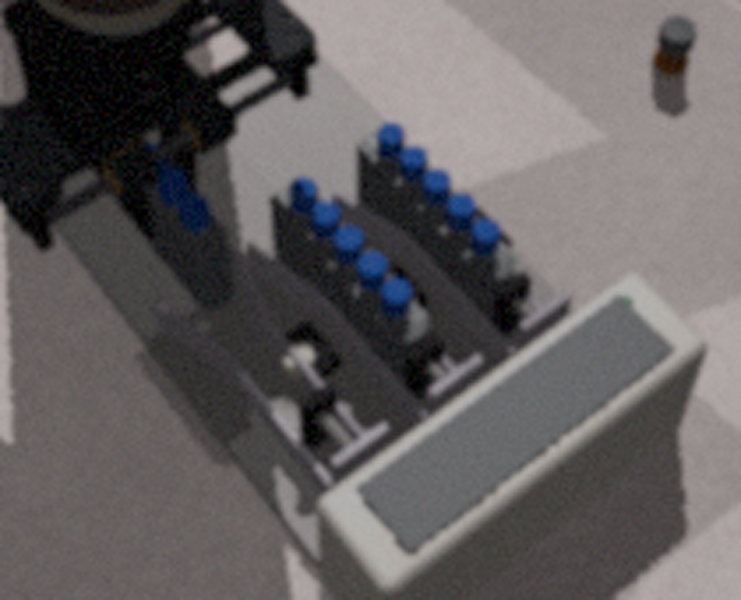

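Rack is upright above the mouth, lined up between the rail tips. Lowering it.

>>> {"api": "step_arm", "payload": {"steps": [[0.06,0,0,0],[0.1,0,0,0],[0.1,0,0,0],[0.06,0,0,0],[0.04,0,0,0],[0.03,0,0,0],[0.02,0,0,0],[0.02,0,0,0],[0.01,0,0,0],[0,0,0,0]]}}

```text
t: 13.98
eef_pos: [556.3, -136.1, 31.1]
tcp_rot: [0.793, 1.571, 0.699]
ft_force: [0.9, 0.2, -2.5]
opening: 0.231
```

>>> {"api": "step_arm", "payload": {"steps": [[0.01,0,0,0],[0.01,0,0,0],[0.01,0,0,0],[0,0,0,0]]}}

```text
t: 14.48
eef_pos: [556.3, -136.1, 30.1]
tcp_rot: [-0.052, 1.57, -0.146]
ft_force: [-2.2, 1.1, 5.1]
opening: 0.235
```

>>> {"api": "step_arm", "payload": {"steps": [[0,0,0,0],[0,0,0,0],[0,0,0,0],[0,0,0,0],[0,0,0,0],[0,0,0,0]], "jaw": 0.4}}

```text
t: 15.22
eef_pos: [556.3, -136.0, 29.6]
tcp_rot: [0.816, 1.571, 0.721]
ft_force: [0.2, 0.0, 0.4]
opening: 0.598
```

>>> {"api": "step_arm", "payload": {"steps": [[-0.1,0,0,0],[-0.3,0,0,0],[-0.4,0,0,0],[-0.4,0,0,0],[-0.4,0,0,0],[-0.4,0,0,0],[-0.3,0,0,0],[-0.1,0,0,0],[0,0,-0.2,0],[0,0,-0.4,0],[0,0,-0.4,0],[0,0,-0.4,0],[0,0,-0.2,0],[0,0,0,0],[0,0,0,0]]}}

```text
t: 17.1
eef_pos: [477.1, -128.6, 149.5]
tcp_rot: [0.137, 1.571, 0.043]
ft_force: [-0.0, -0.4, 0.1]
opening: 0.6
```

Run:
```python
from h import *
import json
s=state(); im=read_camera('wrist'); cv2.imwrite('pics/w4.png',im[:,:,::-1]); C=cam('wrist',s)
json.dump({k:np.array(v).tolist() for k,v in s.items()},open('s4.json','w'))
m,b=blue(im,60)
for c,a in b: print(np.round(c,1),a,np.round(onplane(C,c,88)[0],1))
im=read_camera('scene'); cv2.imwrite('pics/sc4.png',cv2.resize(im[230:400,220:430],(741,600),interpolation=cv2.INTER_CUBIC)[:,:,::-1])
plan([0,0,0],0,s)
```

```text
[317.4 303. ] 635 [ 514.7 -131.2   88. ]
[317.4 375.7] 720 [ 568.9 -136.3   88. ]
tool axes (cols) [[0.0, 0.094, 0.996], [0.0, 0.996, -0.094], [-1.0, 0.0, 0.0]]
pos [ 477.1 -128.6  149.5] F [-0.  -0.4  0.1] t 17.1
head y 84.58 turn deg 84.58 units 10.573
shift tool units (before turn) [ 2.987  1.661 -9.743] mm [ 149.3   83.  -487.2]
```

View pics/w4.png

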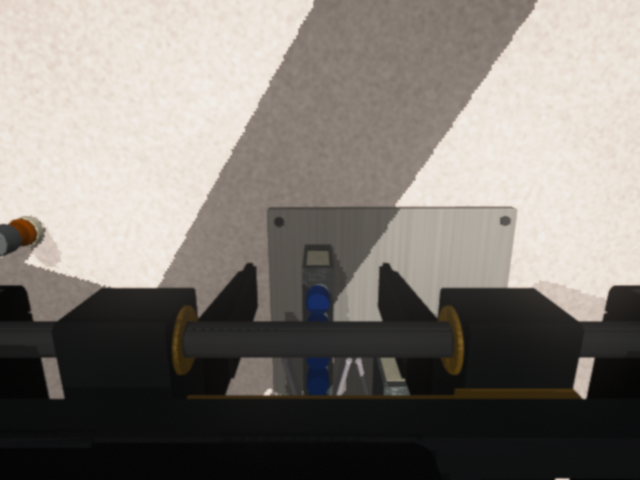

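View pics/sc4.png

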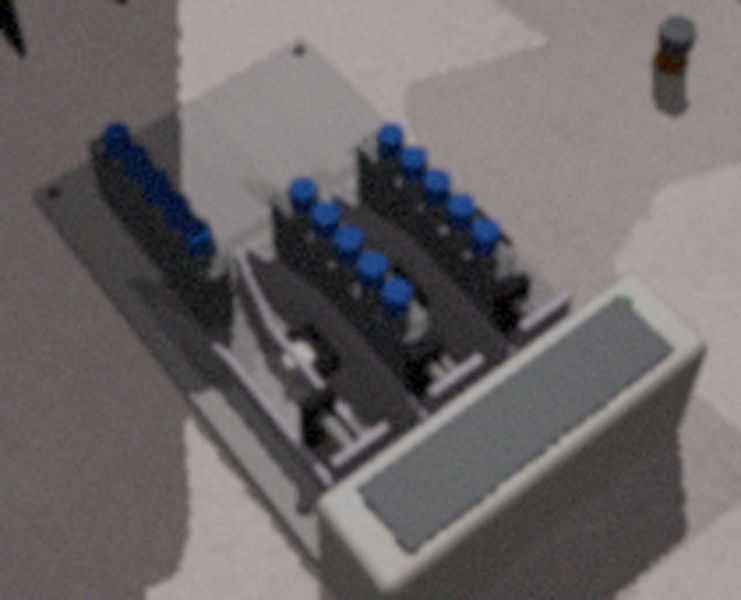

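>>> {"api": "step_arm", "payload": {"steps": [[0,0,-0.15,0],[0,0,-0.15,0],[0.1,0,0,0],[0.3,0,0,0],[0.4,0,0,0],[0.4,0,0,0],[0.4,0,0,0],[0.4,0,0,0],[0.3,0,0,0],[0.13,0,0,0],[0,0,0,0],[0,0,0,0],[0,0,0,0]], "jaw": 1}}

```text
t: 18.82
eef_pos: [461.9, -127.2, 28.6]
tcp_rot: [-0.215, 1.57, -0.31]
ft_force: [-0.7, 0.1, -0.0]
opening: 0.005
```

>>> {"api": "step_arm", "payload": {"steps": [[0,0,0.1,0],[0,0,0.1,0],[0,0,0.04,0],[0,0,0.04,0],[0,0,0.04,0],[0,0,0.04,0],[0,0,0.04,0],[0,0,0.04,0],[0,0,0,0]]}}

```text
t: 19.95
eef_pos: [483.7, -129.1, 28.1]
tcp_rot: [0.723, 1.571, 0.628]
ft_force: [0.2, -0.9, -0.9]
opening: 0.004
```

>>> {"api": "step_arm", "payload": {"steps": [[0,0,0.04,0],[0,0,0.04,0],[0,0,0.04,0],[0,0,0.04,0],[0,0,0.04,0],[0,0,0.04,0],[0,0,0.04,0],[0,0,0.04,0],[0,0,0.04,0],[0,0,0.04,0]]}}

```text
t: 21.2
eef_pos: [503.6, -131.1, 28.1]
tcp_rot: [1.138, 1.571, 1.044]
ft_force: [-2.8, 0.3, 0.1]
opening: 0.006
```

>>> {"api": "step_arm", "payload": {"steps": [[0,0,0.03,0],[0,0,0.03,0],[0,0,0.03,0],[0,0,0.03,0],[0,0,0.03,0],[0,0,0.03,0],[0,0,0.03,0],[0,0,0.03,0],[0,0,0.03,0],[0,0,0.03,0]]}}

```text
t: 22.45
eef_pos: [518.5, -132.5, 28.1]
tcp_rot: [0.683, 1.571, 0.589]
ft_force: [-1.1, -0.0, -0.3]
opening: 0.003
```

Run:
```python
from h import *
im=read_camera('scene'); cv2.imwrite('pics/sc5.png',cv2.resize(im[230:400,220:430],(741,600),interpolation=cv2.INTER_CUBIC)[:,:,::-1])
im=read_camera('wrist'); cv2.imwrite('pics/w5.png',im[:,:,::-1])
plan([0,0,0],0)
```

```text
tool axes (cols) [[0.0, 0.094, 0.996], [-0.0, 0.996, -0.094], [-1.0, 0.0, 0.0]]
pos [ 518.7 -132.5   28.1] F [0.  0.  0.3] t 22.55
head y 84.59 turn deg 84.59 units 10.574
shift tool units (before turn) [  0.556   1.66  -10.579] mm [  27.8   83.  -528.9]
```

View pics/sc5.png

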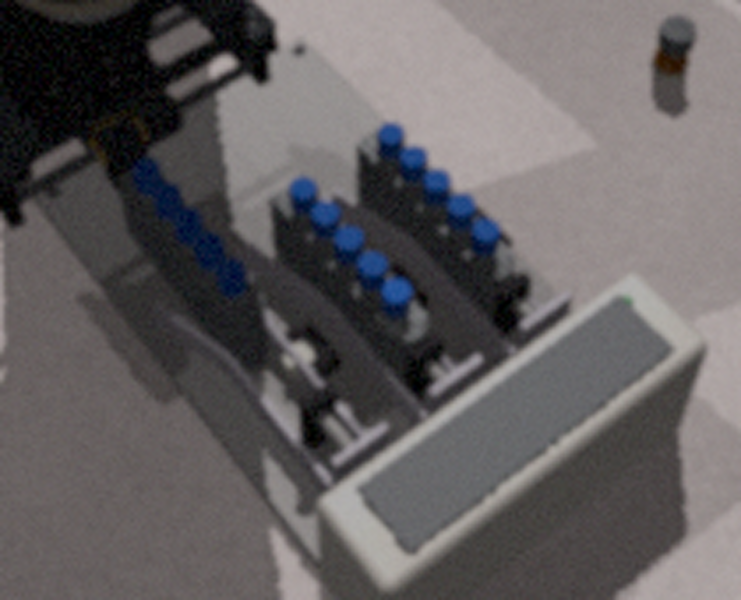

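View pics/w5.png

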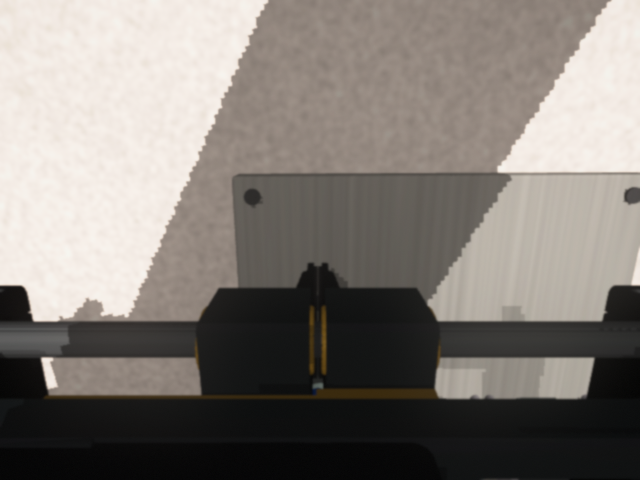

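>>> {"api": "step_arm", "payload": {"steps": [[0,0,0.02,0],[0,0,0.02,0],[0,0,0.02,0],[0,0,0.02,0],[0,0,0.02,0],[0,0,0.02,0],[0,0,0.02,0],[0,0,0.02,0],[0,0,0.02,0],[0,0,0.02,0]]}}

```text
t: 23.8
eef_pos: [528.5, -133.4, 28.1]
tcp_rot: [0.909, 1.571, 0.814]
ft_force: [-2.7, -0.2, 2.5]
opening: 0.005
```

>>> {"api": "step_arm", "payload": {"steps": [[0,0,0.02,0],[0,0,0.02,0],[0,0,0.02,0],[0,0,0.02,0],[0,0,0.02,0],[0,0,0.02,0],[0,0,0.02,0],[0,0,0.02,0],[0,0,0.02,0],[0,0,0.02,0]]}}

```text
t: 25.05
eef_pos: [538.5, -134.4, 28.1]
tcp_rot: [0.322, 1.571, 0.228]
ft_force: [-2.2, -0.2, 0.8]
opening: 0.006
```

>>> {"api": "step_arm", "payload": {"steps": [[0,0,0.02,0],[0,0,0.02,0],[0,0,0.02,0],[0,0,0.02,0],[0,0,0.02,0],[0,0,0.02,0],[0,0,0.02,0],[0,0,0.02,0],[0,0,0.02,0],[0,0,0.02,0]]}}

```text
t: 26.3
eef_pos: [548.4, -135.3, 28.0]
tcp_rot: [1.246, 1.571, 1.151]
ft_force: [-2.9, -0.2, 1.0]
opening: 0.005
```

>>> {"api": "step_arm", "payload": {"steps": [[0,0,0.02,0],[0,0,0.02,0],[0,0,0.02,0],[0,0,0.02,0],[0,0,0.02,0],[0,0,0.02,0],[0,0,0.02,0],[0,0,0.02,0],[0,0,0.02,0],[0,0,0.02,0]]}}

```text
t: 27.55
eef_pos: [558.3, -136.2, 28.1]
tcp_rot: [1.371, 1.571, 1.276]
ft_force: [-2.3, 0.1, 1.2]
opening: 0.005
```

Run:
```python
from h import *
im=read_camera('scene'); cv2.imwrite('pics/sc6.png',cv2.resize(im[230:400,220:430],(741,600),interpolation=cv2.INTER_CUBIC)[:,:,::-1])
plan([0,0,0],0)
```

```text
tool axes (cols) [[0.0, 0.094, 0.996], [0.0, 0.996, -0.094], [-1.0, 0.0, 0.0]]
pos [ 558.4 -136.3   28.1] F [-1.9 -0.1  0.3] t 27.6
head y 84.59 turn deg 84.59 units 10.574
shift tool units (before turn) [  0.559   1.66  -11.376] mm [  28.    83.  -568.8]
```

View pics/sc6.png

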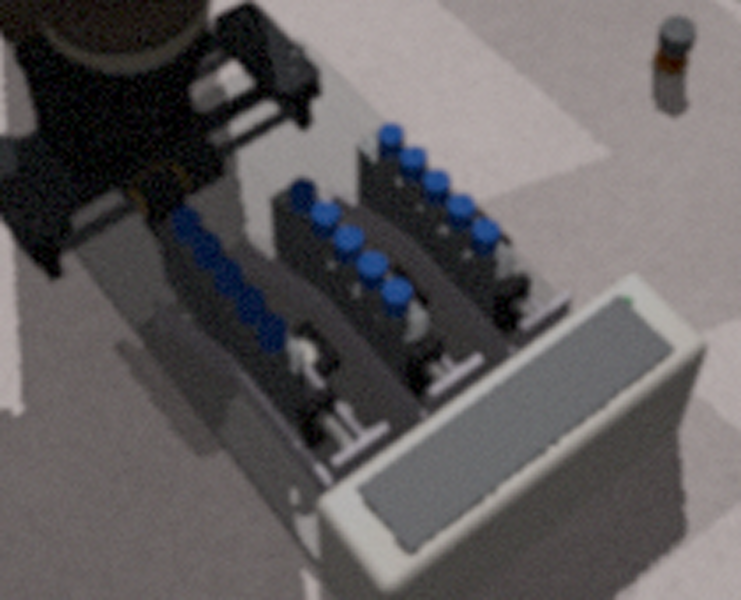

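>>> {"api": "step_arm", "payload": {"steps": [[0,0,0.02,0],[0,0,0.02,0],[0,0,0.02,0],[0,0,0.02,0],[0,0,0.02,0],[0,0,0.02,0],[0,0,0.02,0]]}}

```text
t: 28.48
eef_pos: [565.2, -136.9, 28.1]
tcp_rot: [2.259, 1.571, 2.164]
ft_force: [-3.4, -1.8, 1.1]
opening: 0.005
```

>>> {"api": "step_arm", "payload": {"steps": [[0,0,0.01,0],[0,0,0.01,0],[0,0,0.01,0],[0,0,0.01,0]]}}

```text
t: 28.98
eef_pos: [567.2, -137.1, 28.1]
tcp_rot: [1.681, 1.571, 1.587]
ft_force: [-2.5, -0.3, 1.6]
opening: 0.004
```

>>> {"api": "step_arm", "payload": {"steps": [[0,0,0.01,0],[0,0,0.01,0],[0,0,0.01,0],[0,0,0.01,0]]}}

```text
t: 29.48
eef_pos: [569.2, -137.3, 28.0]
tcp_rot: [1.907, 1.571, 1.812]
ft_force: [-3.4, 0.5, -0.1]
opening: 0.005
```

Run:
```python
from h import *
o=np.array([591,-139.3]);d=np.array([np.cos(np.radians(-5.4)),np.sin(np.radians(-5.4))]);n=np.array([-d[1],d[0]])
im=cv2.imread('pics/top0.png');C=cam('top')
def lane(p): return np.round([(p[:2]-o)@d,(p[:2]-o)@n],1)
for uv in([374.4,172.5],[374.4,173.5],[374.4,174.5]): print(uv,'pin',lane(onplane(C,uv,32)[0]))
cv2.imwrite('pics/z7.png',cv2.resize(im[145:225,300:395],(712,600),interpolation=cv2.INTER_CUBIC))
im=read_camera('scene'); cv2.imwrite('pics/z8.png',cv2.resize(im[300:370,280:360],(685,600),interpolation=cv2.INTER_CUBIC)[:,:,::-1])
S=cam('scene')
for x in(108,114,120,126,132): print(x,[np.round((proj(S,[*(o+d*x),z])[0]-[280,300])*600/70) for z in (64,32)],[np.round((proj(C,[*(o+d*x),z])[0]-[300,145])*7.5) for z in (64,)])
```

```text
[374.4, 172.5] pin [106.2   0.6]
[374.4, 173.5] pin [103.6   0.3]
[374.4, 174.5] pin [101.   0.]
108 [array([224., 334.]), array([228., 404.])] [array([574., 177.])]
114 [array([241., 355.]), array([244., 425.])] [array([576., 160.])]
120 [array([258., 375.]), array([261., 445.])] [array([578., 143.])]
126 [array([275., 396.]), array([277., 465.])] [array([580., 126.])]
132 [array([292., 417.]), array([294., 486.])] [array([582., 109.])]
```

View pics/z7.png

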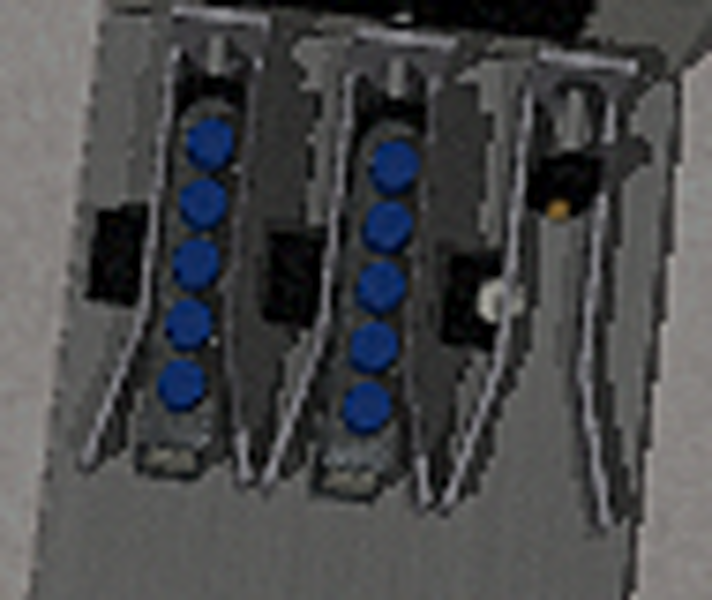

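View pics/z8.png

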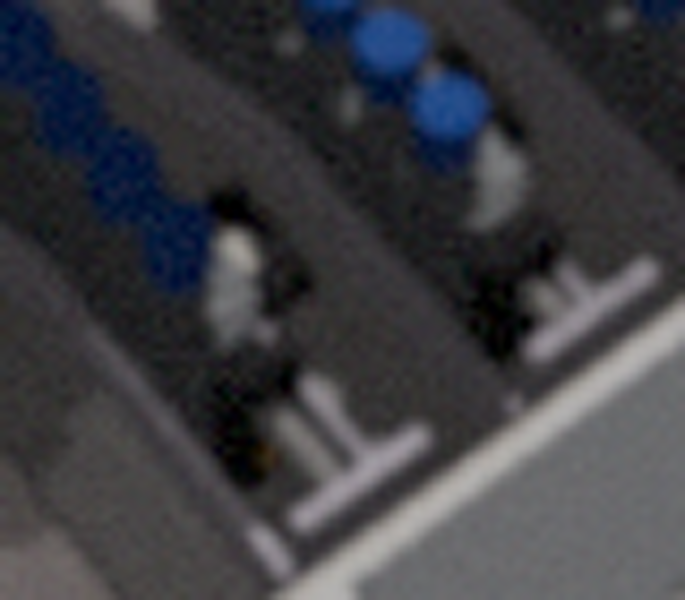

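The pin tip in the top view is at about (374,173), which puts the stop face near x = 110 mm. The nose is at about 108, so I'll creep from here.

>>> {"api": "step_arm", "payload": {"steps": [[0,0,0.006,0],[0,0,0.006,0],[0,0,0,0]]}}

```text
t: 29.9
eef_pos: [569.8, -137.3, 28.1]
tcp_rot: [0.359, 1.571, 0.264]
ft_force: [-2.3, -0.6, 1.1]
opening: 0.007
```

>>> {"api": "step_arm", "payload": {"steps": [[0,0,0.006,0],[0,0,0.006,0],[0,0,0,0]]}}

```text
t: 30.28
eef_pos: [570.5, -137.4, 28.1]
tcp_rot: [0.381, 1.571, 0.287]
ft_force: [-2.8, 0.5, 0.3]
opening: 0.002
```

>>> {"api": "step_arm", "payload": {"steps": [[0,0,0.006,0],[0,0,0.006,0],[0,0,0,0]]}}

```text
t: 30.65
eef_pos: [570.5, -137.4, 28.1]
tcp_rot: [2.9, 1.57, 2.806]
ft_force: [-6.8, -0.0, 2.2]
opening: 0.005
```

>>> {"api": "step_arm", "payload": {"steps": [[0,0,0.006,0],[0,0,0.006,0],[0,0,0,0]]}}

```text
t: 31.02
eef_pos: [570.5, -137.3, 28.1]
tcp_rot: [2.961, 1.568, 2.867]
ft_force: [-8.6, -0.5, 5.5]
opening: 0.004
```

Force rose to 8.6 N and the tool stalled at 570.5, so this is the stop. Holding briefly, then backing off.

>>> {"api": "step_arm", "payload": {"steps": [[0,0,0,0],[0,0,0,0],[0,0,-0.02,0],[0,0,-0.1,0],[0,0,-0.3,0],[0,0,-0.4,0],[0,0,-0.4,0],[-0.1,0,-0.2,0],[-0.3,0,0,0],[-0.4,0,0,0],[-0.4,0,0,0],[-0.4,0,0,0],[-0.4,0,0,0],[-0.3,0,0,0],[-0.3,0,-0.3,0],[0,0,-0.3,0],[0,0,0,0],[0,0,0,0]]}}

```text
t: 33.28
eef_pos: [471.3, -128.1, 157.8]
tcp_rot: [2.309, 1.571, 2.214]
ft_force: [-0.4, 0.6, 0.5]
opening: 0.005
```

Run:
```python
from h import *
s=state()
im=read_camera('scene'); cv2.imwrite('pics/sc9.png',cv2.resize(im[230:400,220:430],(741,600),interpolation=cv2.INTER_CUBIC)[:,:,::-1])
t=read_camera('top'); cv2.imwrite('pics/t9.png',cv2.resize(t[145:225,300:395],(712,600),interpolation=cv2.INTER_CUBIC)[:,:,::-1]); C=cam('top')
o=np.array([591,-139.3]);d=np.array([np.cos(np.radians(-5.4)),np.sin(np.radians(-5.4))]);n=np.array([-d[1],d[0]])
for c,a in blue(t)[1]:
    p=onplane(C,c,88)[0][:2]-o
    if abs(p@n)<150: print(np.round(c,1),np.round([p@d,p@n],1))
plan([0,0,0],0,s)
```

```text
[327.5 163.8] [ 97.3 125.3]
[352.  166.9] [97.5 64. ]
[326.4 171.9] [ 76.6 125.5]
[376.8 174.1] [87.2  1. ]
[351.1 174.9] [76.8 64. ]
[325.5 179.8] [ 56.4 125.4]
[375.8 182.1] [66.7  1.3]
[350.3 182.9] [56.6 63.6]
[324.6 187.8] [ 36.2 125.1]
[374.8 190.1] [46.3  1.5]
[349.4 190.9] [36.2 63.5]
[323.5 195.9] [ 15.7 125.2]
[373.8 197.9] [26.4  2. ]
[348.4 198.9] [16.1 63.7]
tool axes (cols) [[-0.0, 0.094, 0.996], [0.0, 0.996, -0.094], [-1.0, 0.0, -0.0]]
pos [ 471.3 -128.1  157.8] F [-0.4  0.6  0.5] t 33.275
head y 84.58 turn deg 84.58 units 10.573
shift tool units (before turn) [ 3.157  1.66  -9.625] mm [ 157.8   83.  -481.3]
```

View pics/t9.png

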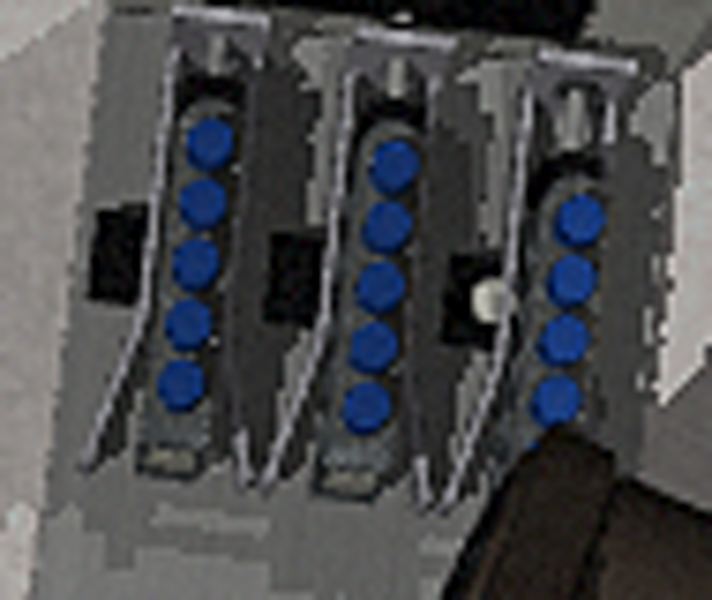

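View pics/sc9.png

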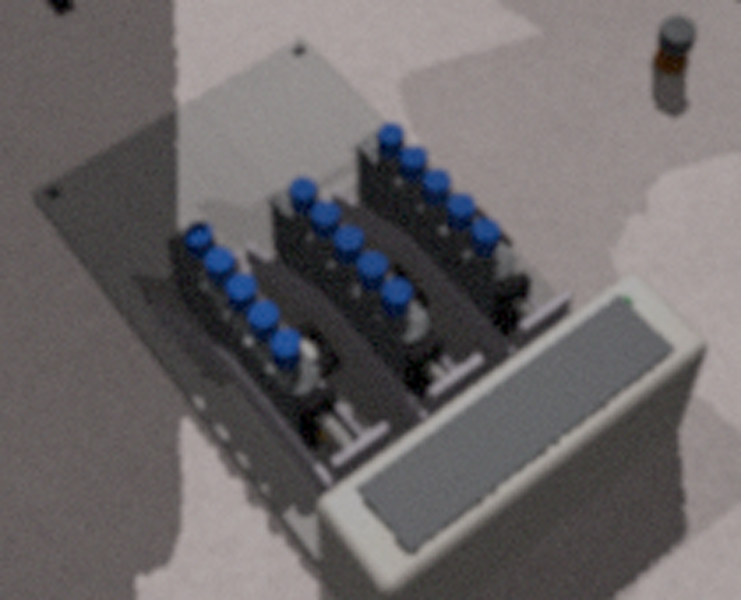

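I'll check the nose-to-stop contact from directly above with the wrist camera.

>>> {"api": "step_arm", "payload": {"steps": [[-0.3,0,0,0],[-0.3,0,0.2,0],[-0.3,0,0.4,0],[0,0,0.5,0],[0,0,0.5,0],[0,0,0.5,0],[0,0,0.5,0],[0,0,0.5,0],[0,0,0.5,0],[0,0,0.5,0],[0,0,0.5,0],[0,0,0.5,0],[0,0,0.5,0],[0,0,0.4,0],[0,0,0.2,0],[0,0,0,0],[0,0,0,0]]}}

```text
t: 35.5
eef_pos: [779.2, -157.2, 203.0]
tcp_rot: [2.871, 1.57, 2.776]
ft_force: [0.5, -0.1, 0.1]
opening: 0.004
```

Run:
```python
from h import *
import json
s=state(); im=read_camera('wrist'); cv2.imwrite('pics/w10.png',im[:,:,::-1]); json.dump({k:np.array(v).tolist() for k,v in s.items()},open('s10.json','w'))
print(s['t'],s['eef_pos'])
```

```text
35.5 [ 779.1712161  -157.17285927  203.00251997]
```

View pics/w10.png

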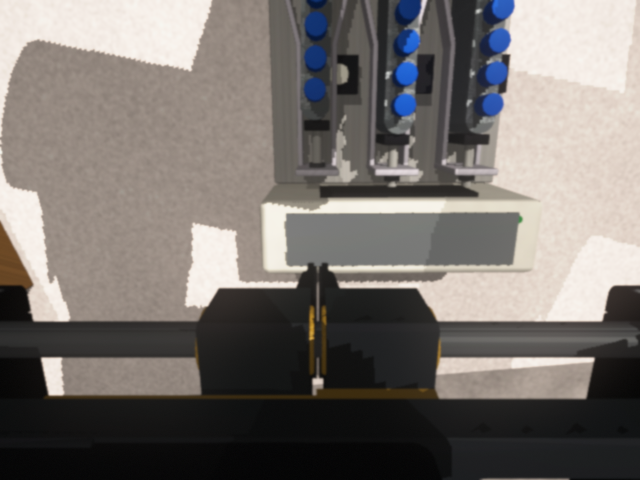

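Run:
```python
from h import *
import json
im=cv2.imread('pics/w10.png'); cv2.imwrite('pics/z10.png',cv2.resize(cv2.convertScaleAbs(im[75:190,285:515],alpha=1.8,beta=15),(800,400),interpolation=cv2.INTER_CUBIC))
s=json.load(open('s10.json'));C=cam('wrist',s)
o=np.array([591,-139.3]);d=np.array([np.cos(np.radians(-5.4)),np.sin(np.radians(-5.4))]);n=np.array([-d[1],d[0]])
for c,a in blue(im[:,:,::-1].copy(),60)[1]:
    p=onplane(C,c,88)[0][:2]-o; print(np.round(c,1),np.round([p@d,p@n],1))
for uv in([317,122],[317,124],[400,136],[400,138]):
    p=onplane(C,uv,64)[0][:2]-o;print(uv,np.round([p@d,p@n],1))
```

```text
[316.4   3.1] [37.5  0.5]
[406.7  10.8] [42.1 60.1]
[497.7  10.1] [ 41.7 120.2]
[315.8  25.4] [50.8  0. ]
[495.1  41.7] [ 60.8 120.7]
[406.1  42.5] [61.2 60.8]
[315.1  57.9] [70.8 -0.4]
[405.  74.] [81.1 61.2]
[492.8  73.5] [ 80.8 121.4]
[314.5  89.2] [90.9 -0.9]
[489.6 103.8] [100.6 121.5]
[403.4 104.8] [101.2  61.2]
[317, 122] [112.5   0.8]
[317, 124] [114.    0.8]
[400, 136] [123.  65.]
[400, 138] [124.5  65.1]
```

View pics/z10.png

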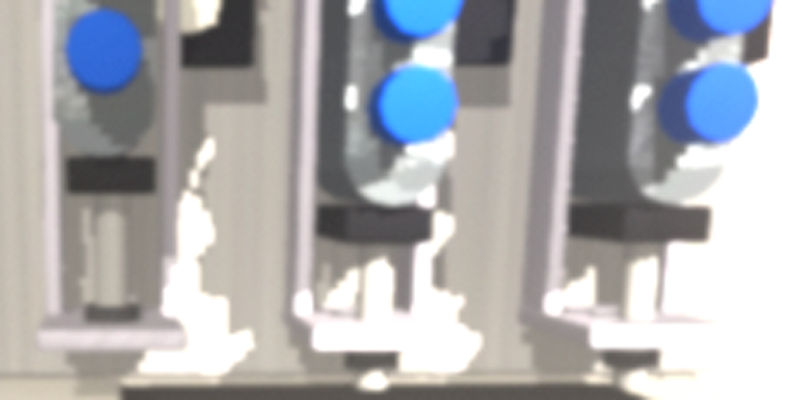

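Run:
```python
from h import *
im=read_camera('scene'); cv2.imwrite('pics/sc11.png',im[:,:,::-1]); C=cam('scene')
o=np.array([591,-139.3]);d=np.array([np.cos(np.radians(-5.4)),np.sin(np.radians(-5.4))]);n=np.array([-d[1],d[0]])
L={}
for c,a in blue(im,15)[1]:
    p=onplane(C,c,84)[0][:2]-o; q=(p@d,p@n)
    if abs(q[1])<160 and 0<q[0]<130: L.setdefault(round(q[1]/62),[]).append((*q,a))
for k,v in L.items():
    v=np.array(sorted(v)); print(k,np.round(v,1).tolist(),'slope deg',np.degrees(np.polyfit(v[:,0],v[:,1],1)[0]) if len(v)>1 else '')
s=state();print(s['t'])
```

```text
0 [[10.7, 1.6, 49.0]] slope deg 
35.6
```

>>> {"api": "step_arm", "payload": {"steps": [[0,-0.1,-0.2,0],[0,-0.3,-0.4,0],[0,-0.4,-0.5,0],[0,-0.4,-0.5,0],[0,-0.4,-0.5,0],[0,-0.4,-0.5,0],[0,-0.4,-0.5,0],[0,-0.4,-0.5,0],[0,-0.4,-0.5,0],[0,-0.4,-0.5,0],[0,-0.3,-0.4,0],[0,-0.1,-0.2,0],[0,0,0,0],[0,0,0,0]]}}

```text
t: 37.35
eef_pos: [502.4, -331.4, 203.1]
tcp_rot: [-0.013, 1.57, -0.107]
ft_force: [0.4, -0.3, -0.4]
opening: 0.007
```

Run:
```python
from h import *
o=np.array([591,-139.3]);d=np.array([np.cos(np.radians(-5.4)),np.sin(np.radians(-5.4))]);n=np.array([-d[1],d[0]])
for cn,z in(('scene',84),('top',87)):
    im=read_camera(cn); cv2.imwrite(f'pics/{cn}12.png',im[:,:,::-1]); C=cam(cn)
    L={}
    for c,a in blue(im,15)[1]:
        p=onplane(C,c,z)[0][:2]-o; q=(p@d,p@n)
        if abs(q[1])<160 and -10<q[0]<130: L.setdefault(round(q[1]/62),[]).append((*q,a))
    for k,v in L.items():
        v=np.array(sorted(v)); print(cn,k,np.round(v,1).tolist(),'slope deg',np.degrees(np.polyfit(v[:,0],v[:,1],1)[0]))
s=state();print(s['t'],s['ft_force'])
```

```text
scene 2 [[67.4, 121.7, 304.0]] slope deg 51.736921401349626
scene 1 [[67.8, 61.6, 368.0]] slope deg 26.01458471263387
scene 0 [[57.3, -0.9, 362.0]] slope deg -0.46118636297705734
top 2 [[15.9, 125.2, 34.0], [36.3, 124.7, 37.0], [56.7, 125.4, 37.0], [76.9, 125.5, 36.0], [97.4, 125.5, 36.0]] slope deg 0.34999465500119664
top 1 [[16.3, 63.7, 36.0], [46.9, 63.5, 73.0], [77.3, 63.8, 37.0], [97.8, 63.7, 39.0]] slope deg 0.10791764516889822
top 0 [[6.1, 2.3, 36.0], [26.5, 1.8, 37.0], [46.8, 1.5, 37.0], [67.2, 1.2, 37.0], [87.5, 0.8, 38.0]] slope deg -1.0154498142659953
37.45 [-0.27436392 -0.36924946  0.28904842]<stdin>:10: RankWarning: Polyfit may be poorly conditioned
<stdin>:10: RankWarning: Polyfit may be poorly conditioned
<stdin>:10: RankWarning: Polyfit may be poorly conditioned
```

View pics/top12.png

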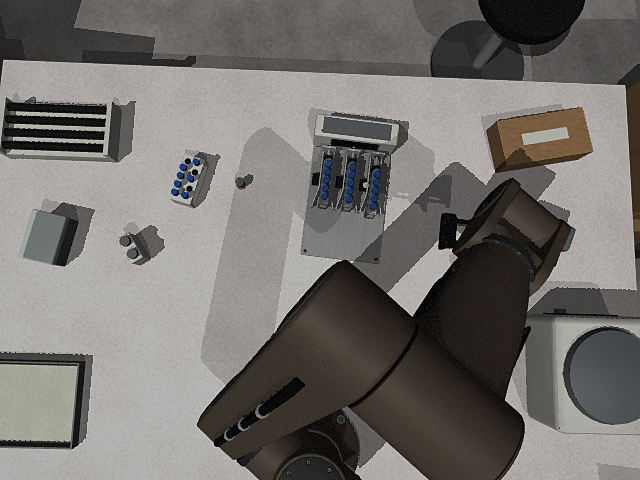

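```bash
python3 -c "
from cell import *
print(job_done())"
```

```text
the job is handed in; nothing more can be done
None
```

The rack is loaded in the empty right-hand lane, home against the end stop, and the job was handed in at about 37.5 s of the 56 s allowed. I gripped it at mid-length and set it down with its nose about 25 mm inside the mouth. I then let go and pushed its tail with closed fingers.

**Stop felt:** The push stayed at 1–3 N, then rose to 8.6 N as the tool stalled with the nose at about 109 mm. I held briefly and backed off.

**Last checks:**
- **Home:** From above, the distance from nose cap to stop face is 20.2 mm, against 20.3 and 20.9 mm for the two racks already home. I could not read the feeler directly.
- **Lateral position:** The rack sits within about 0.2 mm of where the neighbouring racks sit in their lanes.
- **Other items:** Racks b and c measure the same as before, within about 0.5 mm. The bench items I could see in the last top view look unmoved; the arm hid serum_b and the marker there.

**Where checks disagreed:**
- **Yaw:** The top camera shows the rack turned about 1.2° (0.02 rad) from the neighbouring racks. An oblique wrist view with some caps cut off suggested about 2.4° (0.04 rad). Both are under the 0.05 rad limit; I trust the top view more.
- **Stop position:** The top camera's reading of the feeler pin put the stop face at 110–112 mm, but the rack's nose at only about 107 mm. I attribute this to calibration and relied on the stall and the comparison with the other racks.
- **Final scene picture:** The caps ran together, so it gave no yaw check.

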